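# Kick an underweight tub off the check plate

## Robot

A 6-joint arm with a two-finger parallel gripper is mounted at the origin on the work surface. World frame = base frame: x ahead of the robot, y to its left, z up, the work surface at z = 0. Lengths are in mm, angles in rad, forces in N, time in s.
With the tool pointing down it reaches from about 300 to 775 mm from the base axis. Payload 14.6 kg.
Tool frame: the origin (TCP) lies midway between the tips of the shut fingers; the grasp point (between the pads) lies 19 mm behind it; z points along the fingers, y is the direction in which the jaws open and shut (so a half turn about z gives the same grasp; the last joint's range is limited). The gripper opens to 94 mm and grips with 3 to 60 N. Pads are 16 mm wide; open, the fingers measure 119 mm over their backs; the gripper's body (75 mm by 177 mm) begins 78 mm behind the grasp point.
Start: joints at [1.26, 0.3, 1.521, -0, 1.321, -0.067], TCP at [132.763, 533.726, 205.446] pointing down, gripper open.
Joint ranges: [-3.03, 3.03], [-0.79, 2.21], [0.23, 2.52], [-1.04, 4.18], [0, 3.07], [-2.55, 2.55]. Speed limits (rad/s): [2.22, 2.22, 2.57, 3.14, 3.14, 3.14].

## Interface

Orientations are given as [roll, pitch, yaw] about the fixed x, y, z axes, in that order (R = Rz(yaw) Ry(pitch) Rx(roll)).
In Python, from cell import manip gives the robot as it stands.
- The arm moves only by the tool play_rows, never from a script. Its argument "commands" is a list of rows, each an object of numbers: "x", "y", "z": the shift along the tool's x, y, z in m; "wx", "wy", "wz": the turn, a rotation vector about the tool's x, y, z in degrees; "grip": the opening, from 0 (shut) to 1 (fully open). In form: [{"x": .., "y": .., "z": .., "wx": .., "wy": .., "wz": .., "grip": ..}, ...]. A call has 1 to 20 rows; each row shifts and turns the commanded pose from where the row before left it, along the tool's axes as they then stand; what a row does not reach is not made up. A row lasts 1/8 s, in which the tool goes at most 62.5 mm and 10.7 degrees, less where a joint would pass 70% of its speed; a pose out of reach is approached as far as the arm can. A call is refused whole if a number of a shift passes 0.0625 or a number of a turn 10.7, either way. A call with a gripper value outside its range is refused whole. The fingers move at their own pace and stop on an object; "squeeze" is the grip in N (left out, the last holds). Time passes only in rows, so rows that do not move let the fingers close. It gives the time, the measured TCP pose, the force and the opening at its end, in the units of the state.
- manip.read_state(): the state, without advancing time (a new reading comes with each control period).
- manip.camera(name): name is "scene" or "top"; returns (picture, depth): 480x640x3 uint8, red, green, blue; 480x640 float32, mm along the optical axis (not along the pixel's ray), 0 where there is no reading.
- manip.camera_info(name): a dict with "intrinsics" (3x3 intrinsics, pixels), "camera_from_world" (4x4, takes a point from world to camera coordinates). Camera axes: x right, y up, looking along -z (the intrinsics and any distortion apply to the point x, -y, -z); pixel columns grow to the right and rows downward; lengths in mm; the calibration is good to about 2 mm. A picture is of the moment at which its call begins. camera_info takes no time and is no camera call.
- manip.sign_off(): hands the job in, once; it reports no verdict.
The state is a dict: "clock": time; "joints": joint angles; "qd": joint speeds; "effort": joint torques, N m; "eef_pos": TCP position; "eef_rot": TCP orientation; "wrist_force": force on the tool from outside, world axes, zero at the start; "moment": the same for the moment, N m; "finger_gap": finger opening in mm.
Only numpy, scipy, OpenCV 4.12 (cv2) and the standard library are available. Lean on these libraries where they do the work, as an engineer would, in place of code of your own. Each camera call takes 0.05 s, during which the arm holds its last target.

## Task

The tub on the check plate is underweight. Pull the black knob of the kicker's sprung arm back until its catch holds it and let go, then press the trigger pad fully down so that the arm snaps forward and knocks the tub into the reject pan. Do not touch the tub yourself.

Things in the scene. Friction and masses are not known exactly. Their poses are not given: they have to be found in the camera images.
- kicker: Bench reject kicker, fixed: a flat steel housing, 305 x 250 mm, top 45 mm above the table, with an aluminium reject pan at its far end. Origin at table height under the middle of the housing; its own x is the kicking direction (towards the pan), y to the left of it, z up. The arm's upright pivot is at x = 60, y = -80 mm. The pan is open-topped, inside x = 161 to 385, y = -52 to 192 mm, floor 3 mm above the table, walls 70 to 80 mm high (34 mm towards the housing).
- kick_arm (a joint): Angle of the sprung arm about the upright pivot, rad: 0 at rest (the arm then points along the kicker's +y), growing as the arm is pulled back (counter-clockwise seen from above, away from the pan). The sear catches at about 0.87, where a stop at 1.0 leaves room to pull a little past it; let go, the arm then stays at about 0.85. Pulling the knob takes up to about 18 N. If let go before the sear catches, the arm flies forward and hits the tub too early.
- cock_knob (a point): Grasp point of the black upright knob on top of the arm, 40 mm up the knob: a round post of 24 mm diameter and 68 mm height, its top 151 mm and its foot 83 mm above the table. Knob axis 95 mm from the arm's pivot; the arm's own y, given here, points from pivot to knob. It is round, so it can turn in a grasp. The arm's flat bar below it is 18 mm wide, reaches 175 mm from the pivot and ends in a white kicker head.
- trigger_pad (a point): Centre of the top face of the trigger pad: a ribbed dark steel square, 40 x 40 mm, 75 mm above the table, standing outside the reach of the arm's tip on the side away from the pan, at about x = -95, y = 83 mm of the kicker. It is pressed straight down 15 mm to its stop, against 3 to 7 N, and springs back; the cocked arm is let go after about 12 mm.
- tub_mid (a point): Centre of the underweight tub, a closed white tub with a grey lid, 65 mm across, 36 mm high, about 0.1 kg, standing loose on the white strip of the housing about 20 mm in front of the resting arm's head. Origin half-way up.
Not all that is in view belongs to the job. What is shaped like the part that bears tub_mid but pink is not meant.

How it is judged:
By the outcome, as a careful person would: the job done as asked, in the order asked, and still so for the second after the job is handed in, with the robot touching nothing.
It also fails if it takes over 45 s, if anything falls off the work surface, if the arm or the gripper's body presses on something with over 40 N, if the wrist force passes 120 N, or if a joint passes its speed limit or range.

## Working session

There is one attempt and no reset: what is moved stays moved. The work goes in short steps, Python scripts to look and compute and a tool call to move; the robot and the scene stay as the last step left them, time stands still between calls to the robot, and variables do not carry over. Pictures are saved under pics/ and viewed, and the job is handed in when it is done.

Besides the shell and the picture viewer there is one more tool, called after ">>>" as name(argument=value, ...) on one line, values as JSON. play_rows: Moves the arm, as the interface text tells. Its arguments: {"type":"object","properties":{"commands":{"type":"array"},"squeeze":{"type":"number"}},"required":["commands"]}

```bash
ls; mkdir -p pics
python3 - <<'E'
from cell import manip
import cv2,numpy as np
for n in("scene","top"):
    p,d=manip.camera(n); cv2.imwrite(f"pics/{n}0.png",p[:,:,::-1]); np.save(f"{n}0.npy",d); np.save(f"{n}0p.npy",p)
    i=manip.camera_info(n); print(n,np.round(i["intrinsics"],1).tolist(),np.round(i["camera_from_world"],4).tolist(),[k for k in i])
print(manip.read_state())
E
```

```text
pics
scene [[540.8, 0.0, 311.5], [0.0, 540.8, 239.5], [0.0, 0.0, 1.0]] [[-0.8183, 0.5747, 0.0102, 495.6262], [-0.4087, -0.5942, 0.6927, 246.5848], [0.4041, 0.5627, 0.7212, -1381.5879], [0.0, 0.0, 0.0, 1.0]] ['intrinsics', 'camera_from_world']
top [[550.3, 0.0, 320.1], [0.0, 550.3, 238.2], [0.0, 0.0, 1.0]] [[0.015, -0.9999, 0.003, 61.1233], [0.9936, 0.0153, 0.1123, -655.6403], [-0.1124, 0.0013, 0.9937, -959.8164], [0.0, 0.0, 0.0, 1.0]] ['intrinsics', 'camera_from_world']
{'clock': 0.1, 'joints': array([ 1.26042814e+00,  3.00406445e-01,  1.52146122e+00, -1.83785303e-05,
        1.32068220e+00, -6.66209598e-02]), 'qd': array([ 0.00055243,  0.00070598, -0.00204648,  0.00089697, -0.00098749,
       -0.00013412]), 'effort': array([ 2.51776808e-03, -5.32643509e+01, -3.53282475e+01,  7.10763247e-02,
        2.34010810e-02, -4.34881758e-05]), 'eef_pos': array([132.69271482, 533.53981444, 204.97249541]), 'eef_rot': array([-3.14063638e+00, -4.59600592e-05,  2.89784996e+00]), 'wrist_force': array([ 0.77152326,  0.17440256, -0.0592579 ]), 'moment': array([-0.02260965, -0.00584216, -0.0093294 ]), 'finger_gap': 94.33404340997771}
```

View pics/scene0.png

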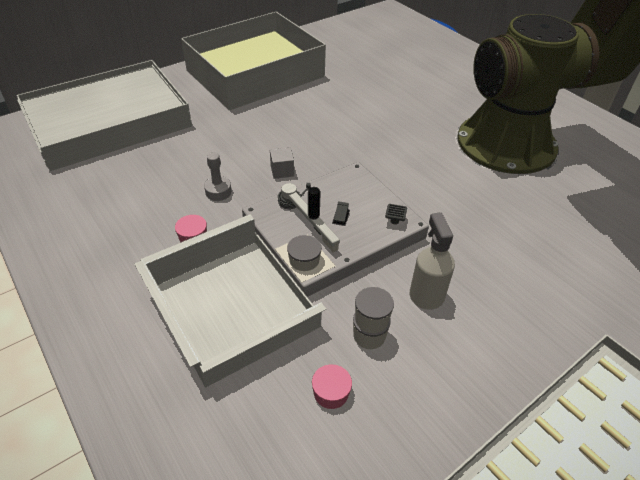

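View pics/top0.png

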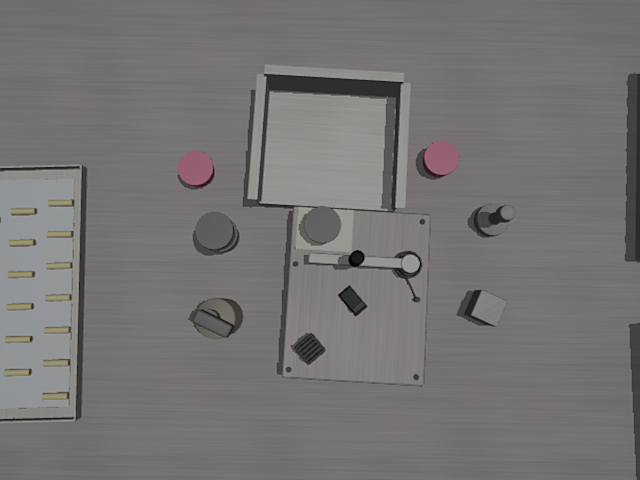

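The scene view shows the knob at about (314,190), the pad at (396,212) and the tub at (304,252). In the top view the knob is at about (357,258), the pivot at (410,264), the pad at (310,348) and the tub at (321,225). The pink round things are distractors. Next I'll zoom in and measure.

```bash
cat > h.py <<'E'
import numpy as np,cv2
from cell import manip
def cam(n):
    i=manip.camera_info(n); K=np.array(i["intrinsics"]);T=np.array(i["camera_from_world"]);return K,T[:3,:3],T[:3,3]
def ray(n,u,v):
    K,R,t=cam(n); d=np.linalg.inv(K)@[u,v,1]; d=R.T@np.array([d[0],-d[1],-d[2]]); return -R.T@t,d/np.linalg.norm(d)
def plane(n,u,v,z):
    c,d=ray(n,u,v); return c+d*(z-c[2])/d[2]
def tri(a,b):
    c1,d1=ray("scene",*a);c2,d2=ray("top",*b)
    s=np.linalg.lstsq(np.c_[d1,-d2],c2-c1,rcond=None)[0]
    p,q=c1+s[0]*d1,c2+s[1]*d2; return (p+q)/2,np.linalg.norm(p-q)
def proj(n,P):
    K,R,t=cam(n);p=R@np.array(P,float)+t;q=K@[p[0],-p[1],-p[2]];return q[:2]/q[2]
E
python3 - <<'E'
import cv2
a=cv2.imread("pics/scene0.png")[150:280,240:430];cv2.imwrite("pics/s0z.png",cv2.resize(a,None,fx=4,fy=4,interpolation=cv2.INTER_CUBIC))
a=cv2.imread("pics/top0.png")[200:390,275:440];cv2.imwrite("pics/t0z.png",cv2.resize(a,None,fx=3,fy=3,interpolation=cv2.INTER_CUBIC))
E
```

```text
(no output)
```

View pics/s0z.png

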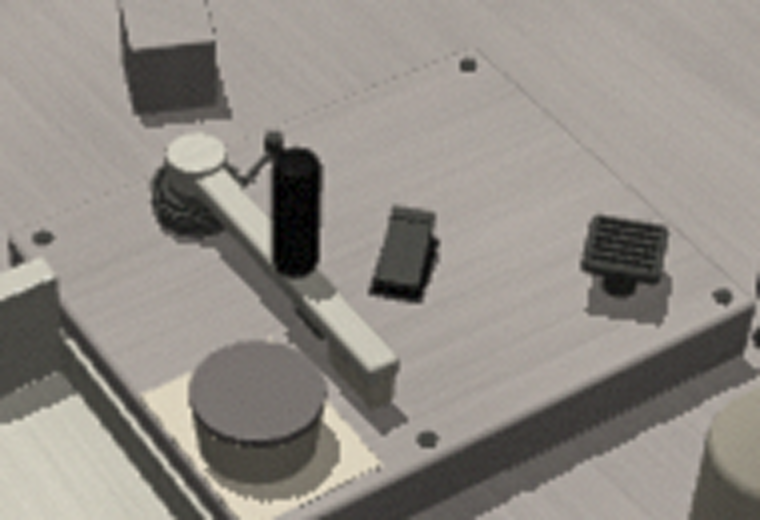

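View pics/t0z.png

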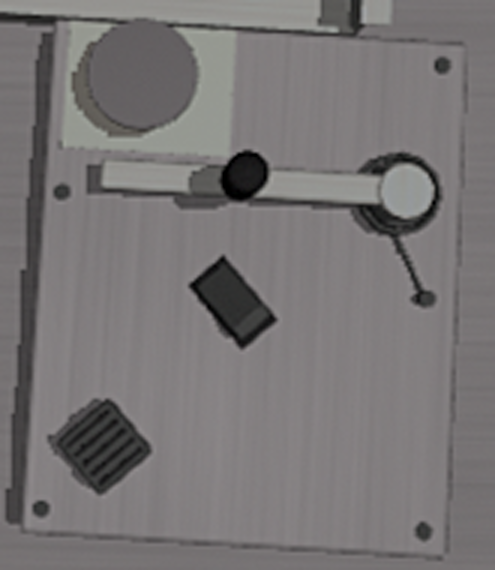

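Run:
```python
from h import *
ps=np.load("scene0p.npy");pt=np.load("top0p.npy")
def blobs(p,box,th):
    x0,y0,x1,y1=box;g=cv2.cvtColor(p,cv2.COLOR_RGB2GRAY)[y0:y1,x0:x1]
    n,l,s,c=cv2.connectedComponentsWithStats((g<th).astype(np.uint8),connectivity=8)
    for i in range(1,n):
        if s[i,4]>8: print(box,th,(s[i,:4]+[x0,y0,0,0]).tolist(),s[i,4],np.round(c[i]+[x0,y0],1))
blobs(ps,(300,180,330,225),35); blobs(pt,(345,245,370,272),30)
blobs(ps,(380,198,412,230),75); blobs(pt,(288,328,330,368),72)
off_t=lambda x,y:(275+x/3-1/3,200+y/3-1/3); off_s=lambda x,y:(240+x/4-.4,150+y/4-.4)
for n,a,b in [("pivotcap",(196,153),(407,190)),("screwA",(42,238),(442,65)),("screwB",(468,65),(423,531)),("screwC",(722,296),(41,508)),("screwD",(428,438),(62,191)),("tublid",(258,390),(143,75)),("knobtop",(298,158),(247,172)),("padtop",(627,245),(103,445)),("tip",(397,363),(102,170))]:
    p,e=tri(off_s(*a),off_t(*b)); print(n,np.round(p,1),round(e,1))
d=np.load("top0.npy")
for n,(u,v) in dict(knob=(357,257),pad=(309,348),house=(380,330),tub=(322,224)).items():
    K,R,t=cam("top");z=d[v,u];c=np.array([(u-K[0,2])/K[0,0]*z,-(v-K[1,2])/K[1,1]*z,-z]);print(n,np.round(R.T@(c-t),1))
```

```text
(300, 180, 330, 225) 35 [307, 186, 13, 33] 316 [313.4 202.3]
(345, 245, 370, 272) 30 [349, 251, 15, 16] 174 [355.7 258.2]
(380, 198, 412, 230) 75 [386, 204, 21, 21] 309 [395.6 213.4]
(288, 328, 330, 368) 72 [294, 333, 31, 32] 561 [308.8 348.3]
pivotcap [607.8 -83.2  86. ] 2.5
screwA [ 686.4 -111.5   45.6] 1.8
screwB [412.2 -98.6  45.9] 2.1
screwC [422.2 123.7  46.3] 1.6
screwD [606.7 115.5  46.9] 2.7
tublid [672.8  68.3  79.2] 2.0
knobtop [611.6  12.6 152.7] 1.9
padtop [460.9  88.2  75.1] 2.7
tip [614.4  93.2  84.9] 8.6
knob [612.6  11.8 149.1]
pad [462.1  87.2  77.1]
house [492.4 -37.   44.4]
tub [674.6  68.3  80.5]
```

Run:
```python
from h import *
for n in("top","scene"):
    d=np.load(n+"0.npy");K,R,t=cam(n);v,u=np.mgrid[:480,:640]
    c=np.stack([(u-K[0,2])/K[0,0]*d,-(v-K[1,2])/K[1,1]*d,-d],-1);w=(c-t)@R
    m=(d>0)&(w[...,2]>95)&(w[...,0]>200)&(w[...,0]<800)&(abs(w[...,1])<500)
    k,l,s,_=cv2.connectedComponentsWithStats(m.astype(np.uint8))
    for i in range(1,k):
        if s[i,4]>15: q=w[l==i];print(n,q.min(0).round(),q.max(0).round())
piv=np.array([607.8,-83.2]);a0=np.deg2rad(90-2.65)
for th in np.linspace(0,.95,6): print(th,(piv+95*np.array([np.cos(a0+th),np.sin(a0+th)])).round(1))
```

```text
top [ 682. -259.   95.] [ 709. -232.  111.]
top [626. 219.  95.] [690. 282. 106.]
top [600.   0.  96.] [624.  23. 155.]
top [478. 203.  96.] [544. 276. 186.]
scene [ 683. -261.   95.] [ 710. -228.  109.]
scene [601.   3.  95.] [625.  28. 153.]
scene [481. 205.  95.] [544. 281. 186.]
scene [625. 222.  95.] [690. 286. 104.]
0.0 [612.2  11.7]
0.19 [594.2  10.8]
0.38 [576.7   6.6]
0.5700000000000001 [560.3  -0.9]
0.76 [545.6 -11.4]
0.95 [533.2 -24.4]
```

>>> play_rows(commands=[{"z": -0.006,"wz": 9.84},{"z": -0.006,"wz": 9.84},{"z": -0.006,"wz": 9.84},{"z": -0.006,"wz": 9.84},{"z": -0.006,"wz": 9.84},{"z": -0.006,"wz": 9.84},{"z": -0.006,"wz": 9.84},{"z": -0.006,"wz": 9.84},{}])

```text
$.commands[0]: bad value
```

>>> play_rows(commands=[{"x": 0,"y": 0,"z": -0.006,"wx": 0,"wy": 0,"wz": 9.84,"grip": 1},{"x": 0,"y": 0,"z": -0.006,"wx": 0,"wy": 0,"wz": 9.84,"grip": 1},{"x": 0,"y": 0,"z": -0.006,"wx": 0,"wy": 0,"wz": 9.84,"grip": 1},{"x": 0,"y": 0,"z": -0.006,"wx": 0,"wy": 0,"wz": 9.84,"grip": 1},{"x": 0,"y": 0,"z": -0.006,"wx": 0,"wy": 0,"wz": 9.84,"grip": 1},{"x": 0,"y": 0,"z": -0.006,"wx": 0,"wy": 0,"wz": 9.84,"grip": 1},{"x": 0,"y": 0,"z": -0.006,"wx": 0,"wy": 0,"wz": 9.84,"grip": 1},{"x": 0,"y": 0,"z": -0.006,"wx": 0,"wy": 0,"wz": 9.84,"grip": 1},{"x": 0,"y": 0,"z": 0,"wx": 0,"wy": 0,"wz": 0,"grip": 1}])

```text
clock: 1.23
eef_pos: [132.8, 533.7, 253.5]
eef_rot: [3.142, -0.0, 1.525]
wrist_force: [-0.1, -0.2, -0.4]
finger_gap: 94.4
```

>>> play_rows(commands=[{"x": -0.0312,"y": 0.0314,"z": 0,"wx": 0,"wy": 0,"wz": 0,"grip": 1},{"x": -0.0312,"y": 0.0314,"z": 0,"wx": 0,"wy": 0,"wz": 0,"grip": 1},{"x": -0.0312,"y": 0.0314,"z": 0,"wx": 0,"wy": 0,"wz": 0,"grip": 1},{"x": -0.0312,"y": 0.0314,"z": 0,"wx": 0,"wy": 0,"wz": 0,"grip": 1},{"x": -0.0312,"y": 0.0314,"z": 0,"wx": 0,"wy": 0,"wz": 0,"grip": 1},{"x": -0.0312,"y": 0.0314,"z": 0,"wx": 0,"wy": 0,"wz": 0,"grip": 1},{"x": -0.0312,"y": 0.0314,"z": 0,"wx": 0,"wy": 0,"wz": 0,"grip": 1},{"x": -0.0312,"y": 0.0314,"z": 0,"wx": 0,"wy": 0,"wz": 0,"grip": 1},{"x": -0.0312,"y": 0.0314,"z": 0,"wx": 0,"wy": 0,"wz": 0,"grip": 1},{"x": -0.0312,"y": 0.0314,"z": 0,"wx": 0,"wy": 0,"wz": 0,"grip": 1},{"x": -0.0312,"y": 0.0314,"z": 0,"wx": 0,"wy": 0,"wz": 0,"grip": 1},{"x": -0.0312,"y": 0.0314,"z": 0,"wx": 0,"wy": 0,"wz": 0,"grip": 1},{"x": -0.0312,"y": 0.0314,"z": 0,"wx": 0,"wy": 0,"wz": 0,"grip": 1},{"x": -0.0312,"y": 0.0314,"z": 0,"wx": 0,"wy": 0,"wz": 0,"grip": 1},{"x": -0.0312,"y": 0.0314,"z": 0,"wx": 0,"wy": 0,"wz": 0,"grip": 1},{"x": -0.0312,"y": 0.0314,"z": 0,"wx": 0,"wy": 0,"wz": 0,"grip": 1},{"x": 0,"y": 0,"z": 0,"wx": 0,"wy": 0,"wz": 0,"grip": 1},{"x": 0,"y": 0,"z": 0,"wx": 0,"wy": 0,"wz": 0,"grip": 1}])

```text
clock: 3.48
eef_pos: [610.8, 11.8, 252.9]
eef_rot: [-3.141, -0.0, 1.526]
wrist_force: [-0.4, 0.1, 0.0]
finger_gap: 93.8
```

Run:
```python
from h import *
print(manip.read_state()["joints"].round(2))
p,d=manip.camera("scene");cv2.imwrite("pics/s1.png",p[:,:,::-1])
```

```text
[-0.04  0.41  1.26  0.    1.47  0.  ]
```

View pics/s1.png

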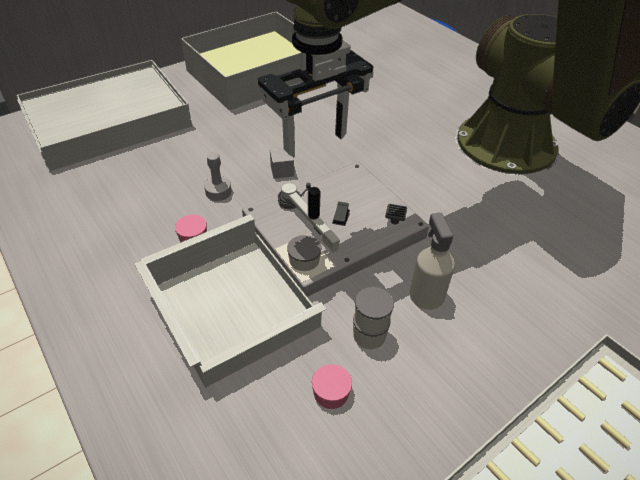

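The picture shows the gripper open above the knob at (314,200), with the jaws along the kick direction. Next I descend and close.

>>> play_rows(commands=[{"x": 0,"y": 0.0014,"z": 0.0245,"wx": 0,"wy": 0,"wz": 0,"grip": 1},{"x": 0,"y": 0,"z": 0.0245,"wx": 0,"wy": 0,"wz": 0,"grip": 1},{"x": 0,"y": 0,"z": 0.0245,"wx": 0,"wy": 0,"wz": 0,"grip": 1},{"x": 0,"y": 0,"z": 0.0245,"wx": 0,"wy": 0,"wz": 0,"grip": 1},{"x": 0,"y": 0,"z": 0.0245,"wx": 0,"wy": 0,"wz": 0,"grip": 1},{"x": 0,"y": 0,"z": 0.0245,"wx": 0,"wy": 0,"wz": 0,"grip": 1},{"x": 0,"y": 0,"z": 0,"wx": 0,"wy": 0,"wz": 0,"grip": 1},{"x": 0,"y": 0,"z": 0,"wx": 0,"wy": 0,"wz": 0,"grip": 1}])

```text
clock: 4.53
eef_pos: [612.9, 11.9, 107.8]
eef_rot: [3.14, -0.0, 1.525]
wrist_force: [-0.2, 0.4, 0.3]
finger_gap: 94.0
```

>>> play_rows(commands=[{"x": 0,"y": 0,"z": 0,"wx": 0,"wy": 0,"wz": 0,"grip": 0.1},{"x": 0,"y": 0,"z": 0,"wx": 0,"wy": 0,"wz": 0,"grip": 0.1},{"x": 0,"y": 0,"z": 0,"wx": 0,"wy": 0,"wz": 0,"grip": 0.1},{"x": 0,"y": 0,"z": 0,"wx": 0,"wy": 0,"wz": 0,"grip": 0.1},{"x": 0,"y": 0,"z": 0,"wx": 0,"wy": 0,"wz": 0,"grip": 0.1},{"x": 0,"y": 0,"z": 0,"wx": 0,"wy": 0,"wz": 0,"grip": 0.1}], squeeze=40)

```text
clock: 5.28
eef_pos: [612.6, 11.4, 106.4]
eef_rot: [-3.141, -0.0, 1.524]
wrist_force: [0.0, -0.5, 0.8]
finger_gap: 37.8
```

>>> play_rows(commands=[{"x": 0,"y": 0,"z": 0,"wx": 0,"wy": 0,"wz": 0,"grip": 0.1},{"x": 0,"y": 0,"z": 0,"wx": 0,"wy": 0,"wz": 0,"grip": 0.1},{"x": 0,"y": 0,"z": 0,"wx": 0,"wy": 0,"wz": 0,"grip": 0.1},{"x": 0,"y": 0,"z": 0,"wx": 0,"wy": 0,"wz": 0,"grip": 0.1}], squeeze=40)

```text
clock: 5.78
eef_pos: [612.6, 11.5, 106.4]
eef_rot: [-3.141, 0.0, 1.524]
wrist_force: [-0.6, -1.3, -1.1]
finger_gap: 23.4
```

Run:
```python
from h import *
p,d=manip.camera("scene");cv2.imwrite("pics/s2.png",cv2.resize(p[100:280,220:440,::-1],None,fx=3,fy=3))
print(manip.read_state()["wrist_force"])
```

```text
[0.4978083  0.13183806 0.00540904]
```

View pics/s2.png

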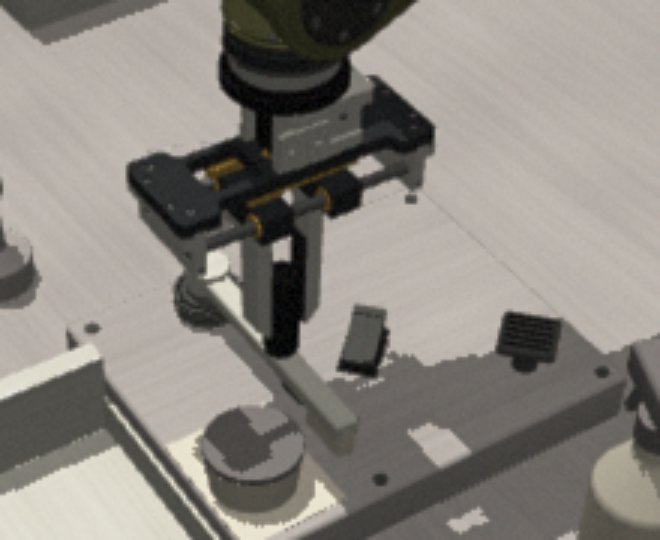

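The crop shows both fingers closed round the knob at about (285,310), and the tub is undisturbed. I now pull along the arc, turning the tool with the arm.

>>> play_rows(commands=[{"x": -0.0001,"y": -0.00475,"z": 0,"wx": 0,"wy": 0,"wz": -2.865,"grip": 0.1},{"x": -0.0001,"y": -0.00475,"z": 0,"wx": 0,"wy": 0,"wz": -2.865,"grip": 0.1},{"x": -0.0001,"y": -0.00475,"z": 0,"wx": 0,"wy": 0,"wz": -2.865,"grip": 0.1},{"x": -0.0001,"y": -0.00475,"z": 0,"wx": 0,"wy": 0,"wz": -2.865,"grip": 0.1},{"x": -0.0001,"y": -0.00475,"z": 0,"wx": 0,"wy": 0,"wz": -2.865,"grip": 0.1},{"x": -0.0001,"y": -0.00475,"z": 0,"wx": 0,"wy": 0,"wz": -2.865,"grip": 0.1},{"x": -0.0001,"y": -0.00475,"z": 0,"wx": 0,"wy": 0,"wz": -2.865,"grip": 0.1},{"x": -0.0001,"y": -0.00475,"z": 0,"wx": 0,"wy": 0,"wz": -2.865,"grip": 0.1}], squeeze=45)

```text
clock: 6.82
eef_pos: [575.5, 5.8, 106.4]
eef_rot: [3.141, 0.0, 1.926]
wrist_force: [5.1, -0.7, -3.4]
finger_gap: 23.3
```

```bash
cat > st.py <<'E'
from h import *
s=manip.read_state();v=s["eef_pos"][:2]-[607.8,-83.2]
print(s["clock"],s["eef_pos"].round(1),s["eef_rot"].round(3),"theta",np.arctan2(v[1],v[0])-np.deg2rad(87.35),"r",np.linalg.norm(v),s["wrist_force"].round(1),s["finger_gap"])
E
python3 st.py
```

```text
6.825 [575.5   5.8 106.4] [3.141 0.    1.926] theta 0.39479242242020995 r 94.69245669757092 [ 5.1 -0.7 -3.4] 23.259133051709213
```

>>> play_rows(commands=[{"x": -0.0001,"y": -0.00475,"z": 0,"wx": 0,"wy": 0,"wz": -2.865,"grip": 0.1},{"x": -0.0001,"y": -0.00475,"z": 0,"wx": 0,"wy": 0,"wz": -2.865,"grip": 0.1},{"x": -0.0001,"y": -0.00475,"z": 0,"wx": 0,"wy": 0,"wz": -2.865,"grip": 0.1},{"x": -0.0001,"y": -0.00475,"z": 0,"wx": 0,"wy": 0,"wz": -2.865,"grip": 0.1},{"x": -0.0001,"y": -0.00475,"z": 0,"wx": 0,"wy": 0,"wz": -2.865,"grip": 0.1},{"x": -0.0001,"y": -0.00475,"z": 0,"wx": 0,"wy": 0,"wz": -2.865,"grip": 0.1},{"x": -0.0001,"y": -0.00475,"z": 0,"wx": 0,"wy": 0,"wz": -2.865,"grip": 0.1},{"x": -0.0001,"y": -0.00475,"z": 0,"wx": 0,"wy": 0,"wz": -2.865,"grip": 0.1},{"x": -0.0001,"y": -0.00475,"z": 0,"wx": 0,"wy": 0,"wz": -2.865,"grip": 0.1},{"x": -0.0001,"y": -0.00475,"z": 0,"wx": 0,"wy": 0,"wz": -2.865,"grip": 0.1},{"x": -0.0001,"y": -0.0025,"z": 0,"wx": 0,"wy": 0,"wz": -1.5,"grip": 0.1},{"x": 0,"y": 0,"z": 0,"wx": 0,"wy": 0,"wz": 0,"grip": 0.1}], squeeze=45)

```text
clock: 8.32
eef_pos: [535.6, -22.3, 106.4]
eef_rot: [3.14, 0.001, 2.45]
wrist_force: [8.4, 5.3, -6.1]
finger_gap: 22.9
```

```bash
python3 st.py
```

```text
8.325 [535.6 -22.3 106.4] [3.14e+00 1.00e-03 2.45e+00] theta 0.9160257462039614 r 94.48057549093635 [ 8.4  5.3 -6.1] 22.867659765835977
```

>>> play_rows(commands=[{"x": 0,"y": -0.0025,"z": 0,"wx": 0,"wy": 0,"wz": -1.5,"grip": 0.1},{"x": 0,"y": 0,"z": 0,"wx": 0,"wy": 0,"wz": 0,"grip": 0.1}], squeeze=45)

```text
clock: 8.57
eef_pos: [534.1, -24.1, 106.4]
eef_rot: [3.14, 0.001, 2.477]
wrist_force: [8.8, 5.3, -6.1]
finger_gap: 23.3
```

```bash
python3 st.py
```

```text
8.575 [534.1 -24.1 106.4] [3.140e+00 1.000e-03 2.477e+00] theta 0.9415879073274953 r 94.45632016725553 [ 8.8  5.3 -6.1] 23.331184647366563
```

>>> play_rows(commands=[{"x": 0,"y": 0.0025,"z": 0,"wx": 0,"wy": 0,"wz": 1.5,"grip": 0.1},{"x": 0,"y": 0.0025,"z": 0,"wx": 0,"wy": 0,"wz": 1.5,"grip": 0.1},{"x": 0,"y": 0.0025,"z": 0,"wx": 0,"wy": 0,"wz": 1.5,"grip": 0.1},{"x": 0,"y": 0,"z": 0,"wx": 0,"wy": 0,"wz": 0,"grip": 0.1},{"x": 0,"y": 0,"z": 0,"wx": 0,"wy": 0,"wz": 0,"grip": 0.1}], squeeze=45)

```text
clock: 9.2
eef_pos: [539.0, -18.4, 106.4]
eef_rot: [3.14, 0.001, 2.398]
wrist_force: [9.8, 3.8, -5.9]
finger_gap: 23.3
```

```bash
python3 st.py
```

```text
9.2 [539.  -18.4 106.4] [3.140e+00 1.000e-03 2.398e+00] theta 0.8621202663546674 r 94.49988155631269 [ 9.8  3.8 -5.9] 23.336825701174938
```

>>> play_rows(commands=[{"x": 0,"y": 0.0015,"z": 0,"wx": 0,"wy": 0,"wz": 0.9,"grip": 0.1},{"x": 0,"y": 0.001,"z": 0,"wx": 0,"wy": 0,"wz": 0.6,"grip": 0.1},{"x": 0,"y": 0,"z": 0,"wx": 0,"wy": 0,"wz": 0,"grip": 0.1},{"x": 0,"y": 0,"z": 0,"wx": 0,"wy": 0,"wz": 0,"grip": 0.1}], squeeze=45)

```text
clock: 9.7
eef_pos: [540.1, -17.2, 106.4]
eef_rot: [3.141, 0.001, 2.372]
wrist_force: [5.1, -2.7, -5.1]
finger_gap: 23.2
```

```bash
python3 st.py
```

```text
9.7 [540.1 -17.2 106.4] [3.141e+00 1.000e-03 2.372e+00] theta 0.8446768180053514 r 94.53639636262027 [ 5.1 -2.7 -5.1] 23.24487148659247
```

The tangential force fell from about 10 N to about 1 N at 0.845 rad, so the catch is holding. I open gently.

>>> play_rows(commands=[{"x": 0,"y": 0,"z": 0,"wx": 0,"wy": 0,"wz": 0,"grip": 0.32},{"x": 0,"y": 0,"z": 0,"wx": 0,"wy": 0,"wz": 0,"grip": 0.32},{"x": 0,"y": 0,"z": 0,"wx": 0,"wy": 0,"wz": 0,"grip": 0.32},{"x": 0,"y": 0,"z": 0,"wx": 0,"wy": 0,"wz": 0,"grip": 0.32}])

```text
clock: 10.2
eef_pos: [539.7, -16.9, 106.5]
eef_rot: [3.142, -0.0, 2.372]
wrist_force: [-0.7, 1.1, -0.9]
finger_gap: 29.9
```

```bash
python3 st.py
python3 - <<'E'
from h import *
p,d=manip.camera("scene");cv2.imwrite("pics/s3.png",cv2.resize(p[100:280,220:440,::-1],None,fx=3,fy=3))
E
```

```text
10.2 [539.7 -16.9 106.5] [ 3.142 -0.     2.372] theta 0.8450016355342844 r 95.00868217890606 [-0.7  1.1 -0.9] 29.869188617271945
```

View pics/s3.png

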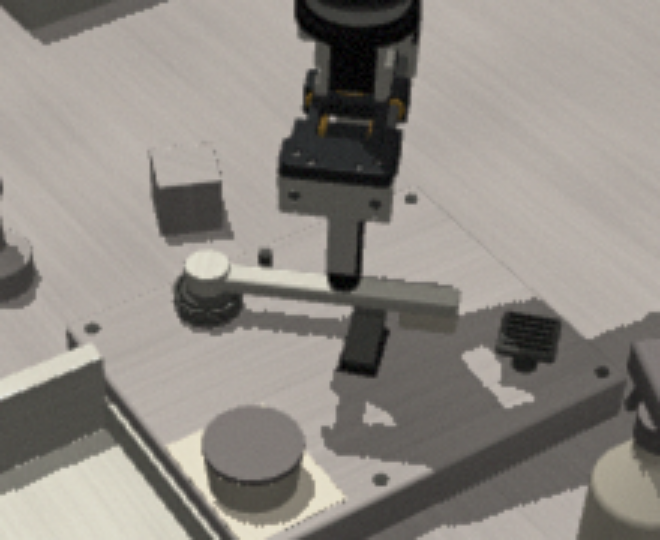

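The arm sits cocked over the sear with no force left on the gripper, and the tub has not moved. I open fully and lift.

>>> play_rows(commands=[{"x": 0,"y": 0,"z": 0,"wx": 0,"wy": 0,"wz": 0,"grip": 0.7},{"x": 0,"y": 0,"z": 0,"wx": 0,"wy": 0,"wz": 0,"grip": 0.7},{"x": 0,"y": 0,"z": 0,"wx": 0,"wy": 0,"wz": 0,"grip": 0.7},{"x": 0,"y": 0,"z": -0.01,"wx": 0,"wy": 0,"wz": 0,"grip": 0.7},{"x": 0,"y": 0,"z": -0.02,"wx": 0,"wy": 0,"wz": 0,"grip": 0.7},{"x": 0,"y": 0,"z": -0.03,"wx": 0,"wy": 0,"wz": 0,"grip": 0.7},{"x": 0,"y": 0,"z": -0.03,"wx": 0,"wy": 0,"wz": 0,"grip": 0.7},{"x": 0,"y": 0,"z": -0.03,"wx": 0,"wy": 0,"wz": 0,"grip": 0.7},{"x": 0,"y": 0,"z": 0,"wx": 0,"wy": 0,"wz": 0,"grip": 0},{"x": 0,"y": 0,"z": 0,"wx": 0,"wy": 0,"wz": 0,"grip": 0}])

```text
clock: 11.5
eef_pos: [539.5, -16.9, 225.9]
eef_rot: [-3.141, -0.001, 2.372]
wrist_force: [0.8, 0.1, -0.6]
finger_gap: 48.9
```

```bash
python3 st.py
python3 - <<'E'
from h import *
p,d=manip.camera("scene");cv2.imwrite("pics/s4.png",cv2.resize(p[100:280,220:440,::-1],None,fx=3,fy=3))
s=manip.read_state();y=s["eef_rot"][2];D=np.array([460.8,87.5])-s["eef_pos"][:2]
print(D, "tool x,y:",D@[np.cos(y),np.sin(y)],D@[np.sin(y),-np.cos(y)])
E
```

```text
11.5 [539.5 -16.9 225.9] [-3.141e+00 -1.000e-03  2.372e+00] theta 0.8470428807386854 r 95.1958767588986 [ 0.8  0.1 -0.6] 48.860300356283936
[-78.54267024 104.44069133] tool x,y: 129.09268898049814 20.294992135960253
```

View pics/s4.png

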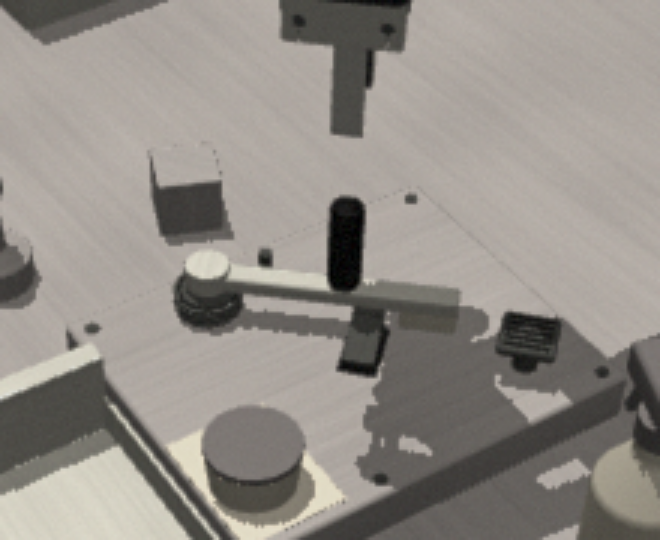

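The cocked arm stays over the sear with the gripper away, the knob top is at (345,205) in the crop, and the tub is still on its strip. Now I go over the pad.

>>> play_rows(commands=[{"x": 0.0258,"y": 0.0041,"z": 0,"wx": 0,"wy": 0,"wz": 0,"grip": 0},{"x": 0.0258,"y": 0.0041,"z": 0,"wx": 0,"wy": 0,"wz": 0,"grip": 0},{"x": 0.0258,"y": 0.0041,"z": 0,"wx": 0,"wy": 0,"wz": 0,"grip": 0},{"x": 0.0258,"y": 0.0041,"z": 0,"wx": 0,"wy": 0,"wz": 0,"grip": 0},{"x": 0.0258,"y": 0.0041,"z": 0,"wx": 0,"wy": 0,"wz": 0,"grip": 0},{"x": 0,"y": 0,"z": 0.02,"wx": 0,"wy": 0,"wz": 9.0,"grip": 0},{"x": 0,"y": 0,"z": 0.02,"wx": 0,"wy": 0,"wz": 9.0,"grip": 0},{"x": 0,"y": 0,"z": 0.02,"wx": 0,"wy": 0,"wz": 9.0,"grip": 0},{"x": 0,"y": 0,"z": 0.02,"wx": 0,"wy": 0,"wz": 9.0,"grip": 0},{"x": 0,"y": 0,"z": 0.02,"wx": 0,"wy": 0,"wz": 9.0,"grip": 0},{"x": 0,"y": 0,"z": 0,"wx": 0,"wy": 0,"wz": 0,"grip": 0},{"x": 0,"y": 0,"z": 0,"wx": 0,"wy": 0,"wz": 0,"grip": 0}])

```text
clock: 13.05
eef_pos: [461.5, 87.6, 126.8]
eef_rot: [3.142, -0.0, 1.59]
wrist_force: [0.3, 0.6, 0.7]
finger_gap: 0.5
```

```bash
python3 st.py
python3 - <<'E'
from h import *
p,d=manip.camera("scene");cv2.imwrite("pics/s5.png",cv2.resize(p[100:280,220:440,::-1],None,fx=3,fy=3))
E
```

```text
13.05 [461.5  87.6 126.8] [ 3.142 -0.     1.59 ] theta 0.7545555829155399 r 224.87294331992436 [0.3 0.6 0.7] 0.4753236460737714
```

View pics/s5.png

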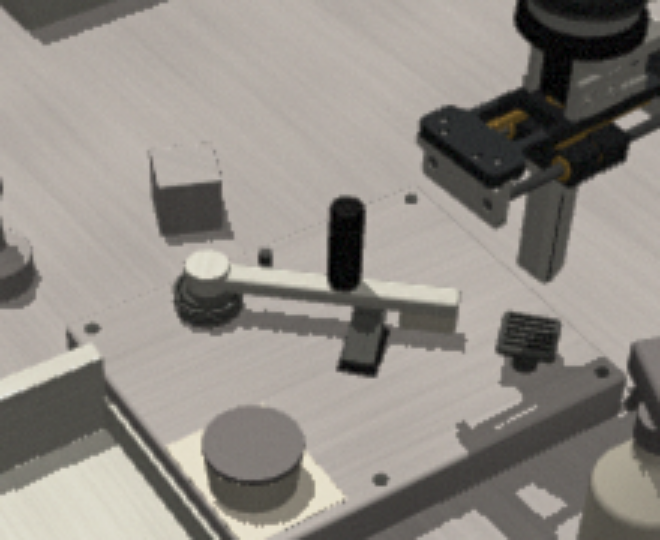

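The shut fingertips are above the pad at about (545,275), and the arm is still cocked. I descend and press.

>>> play_rows(commands=[{"x": 0,"y": 0,"z": 0.016,"wx": 0,"wy": 0,"wz": 0,"grip": 0},{"x": 0,"y": 0,"z": 0.016,"wx": 0,"wy": 0,"wz": 0,"grip": 0},{"x": 0,"y": 0,"z": 0.014,"wx": 0,"wy": 0,"wz": 0,"grip": 0},{"x": 0,"y": 0,"z": 0.005,"wx": 0,"wy": 0,"wz": 0,"grip": 0},{"x": 0,"y": 0,"z": 0.005,"wx": 0,"wy": 0,"wz": 0,"grip": 0},{"x": 0,"y": 0,"z": 0.005,"wx": 0,"wy": 0,"wz": 0,"grip": 0},{"x": 0,"y": 0,"z": 0.005,"wx": 0,"wy": 0,"wz": 0,"grip": 0},{"x": 0,"y": 0,"z": 0,"wx": 0,"wy": 0,"wz": 0,"grip": 0},{"x": 0,"y": 0,"z": 0,"wx": 0,"wy": 0,"wz": 0,"grip": 0}])

```text
clock: 14.22
eef_pos: [461.5, 87.6, 60.5]
eef_rot: [3.141, -0.0, 1.586]
wrist_force: [-3.6, 0.3, 4.3]
finger_gap: 0.1
```

```bash
python3 st.py
python3 - <<'E'
from h import *
p,d=manip.camera("scene");cv2.imwrite("pics/s6.png",cv2.resize(p[100:400,120:460,::-1],None,fx=2,fy=2))
E
```

```text
14.225 [461.5  87.6  60.5] [ 3.141 -0.     1.586] theta 0.7545942180783649 r 224.9006036435197 [-3.6  0.3  4.3] 0.13067149032296604
```

View pics/s6.png

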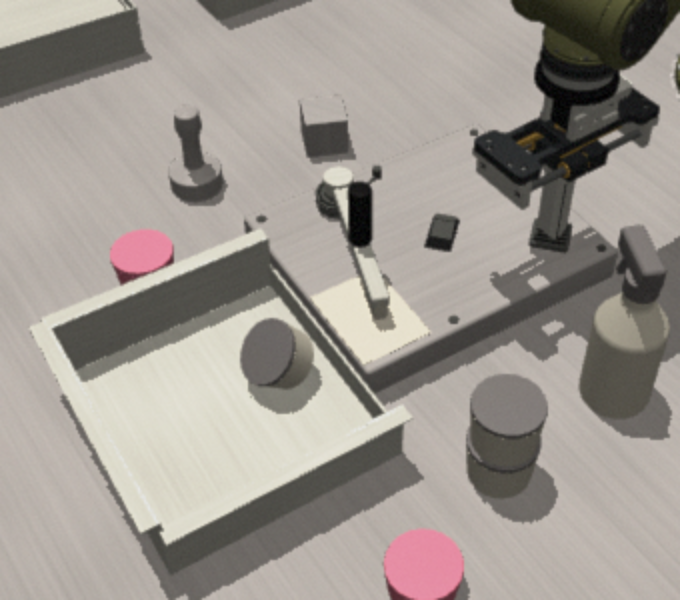

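The arm has snapped forward and the tub is in the pan, tilted in mid-motion at about (275,353). I press the last millimetre to the stop, then lift off.

>>> play_rows(commands=[{"x": 0,"y": 0,"z": 0.0015,"wx": 0,"wy": 0,"wz": 0,"grip": 0},{"x": 0,"y": 0,"z": 0,"wx": 0,"wy": 0,"wz": 0,"grip": 0}])

```text
clock: 14.52
eef_pos: [461.6, 87.7, 59.8]
eef_rot: [3.141, -0.0, 1.586]
wrist_force: [-7.5, 0.8, 17.3]
finger_gap: 0.4
```

>>> play_rows(commands=[{"x": 0,"y": 0,"z": -0.015,"wx": 0,"wy": 0,"wz": 0,"grip": 0},{"x": 0,"y": 0,"z": -0.03,"wx": 0,"wy": 0,"wz": 0,"grip": 0},{"x": 0,"y": 0,"z": -0.04,"wx": 0,"wy": 0,"wz": 0,"grip": 0},{"x": 0,"y": 0,"z": -0.04,"wx": 0,"wy": 0,"wz": 0,"grip": 0},{"x": 0,"y": 0,"z": -0.04,"wx": 0,"wy": 0,"wz": 0,"grip": 0},{"x": 0,"y": 0,"z": 0,"wx": 0,"wy": 0,"wz": 0,"grip": 0},{"x": 0,"y": 0,"z": 0,"wx": 0,"wy": 0,"wz": 0,"grip": 0},{"x": 0,"y": 0,"z": 0,"wx": 0,"wy": 0,"wz": 0,"grip": 0},{"x": 0,"y": 0,"z": 0,"wx": 0,"wy": 0,"wz": 0,"grip": 0}])

```text
clock: 15.65
eef_pos: [461.2, 87.5, 223.2]
eef_rot: [-3.14, 0.0, 1.586]
wrist_force: [0.1, 0.6, -0.4]
finger_gap: 0.9
```

```bash
python3 st.py
python3 - <<'E'
from h import *
p,d=manip.camera("scene");cv2.imwrite("pics/s7.png",cv2.resize(p[100:400,120:460,::-1],None,fx=2,fy=2))
p,d=manip.camera("top");cv2.imwrite("pics/t7.png",p[:,:,::-1])
E
```

```text
15.65 [461.2  87.5 223.2] [-3.14   0.     1.586] theta 0.7557428004327156 r 225.04047165114733 [ 0.1  0.6 -0.4] 0.8966316335140524
```

View pics/s7.png

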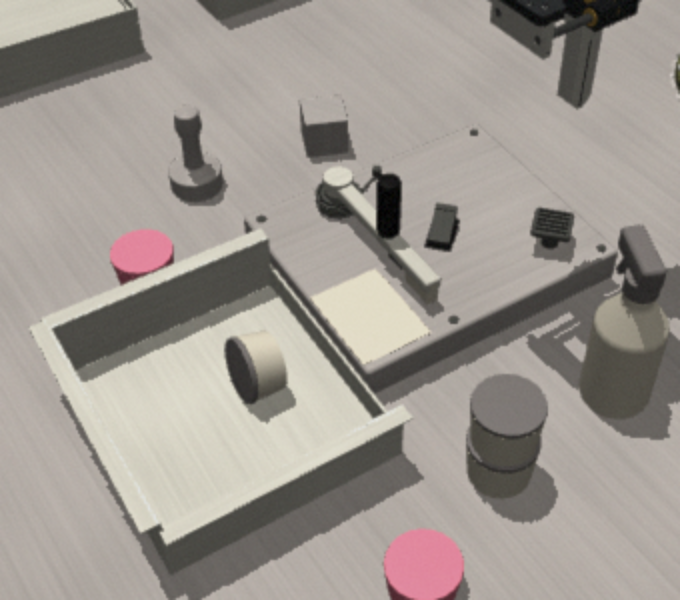

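View pics/t7.png

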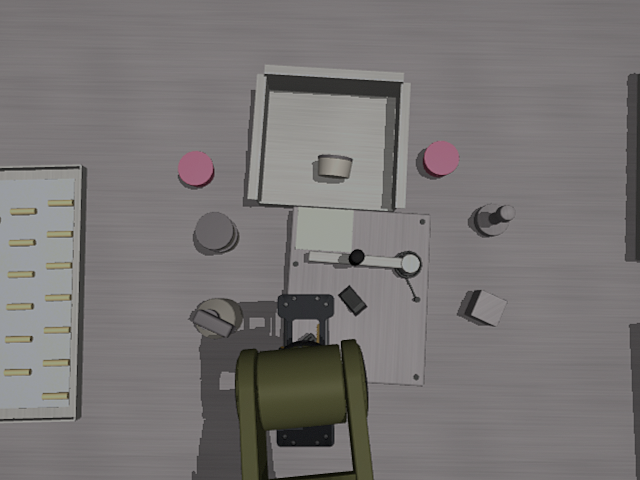

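The tub lies on its side in the pan, at (335,167) in the top view. The arm is at rest and the pad has sprung back up. I wait two seconds to see whether the tub is still rolling.

>>> play_rows(commands=[{"x": 0,"y": 0,"z": 0,"wx": 0,"wy": 0,"wz": 0,"grip": 0},{"x": 0,"y": 0,"z": 0,"wx": 0,"wy": 0,"wz": 0,"grip": 0},{"x": 0,"y": 0,"z": 0,"wx": 0,"wy": 0,"wz": 0,"grip": 0},{"x": 0,"y": 0,"z": 0,"wx": 0,"wy": 0,"wz": 0,"grip": 0},{"x": 0,"y": 0,"z": 0,"wx": 0,"wy": 0,"wz": 0,"grip": 0},{"x": 0,"y": 0,"z": 0,"wx": 0,"wy": 0,"wz": 0,"grip": 0},{"x": 0,"y": 0,"z": 0,"wx": 0,"wy": 0,"wz": 0,"grip": 0},{"x": 0,"y": 0,"z": 0,"wx": 0,"wy": 0,"wz": 0,"grip": 0},{"x": 0,"y": 0,"z": 0,"wx": 0,"wy": 0,"wz": 0,"grip": 0},{"x": 0,"y": 0,"z": 0,"wx": 0,"wy": 0,"wz": 0,"grip": 0},{"x": 0,"y": 0,"z": 0,"wx": 0,"wy": 0,"wz": 0,"grip": 0},{"x": 0,"y": 0,"z": 0,"wx": 0,"wy": 0,"wz": 0,"grip": 0},{"x": 0,"y": 0,"z": 0,"wx": 0,"wy": 0,"wz": 0,"grip": 0},{"x": 0,"y": 0,"z": 0,"wx": 0,"wy": 0,"wz": 0,"grip": 0},{"x": 0,"y": 0,"z": 0,"wx": 0,"wy": 0,"wz": 0,"grip": 0},{"x": 0,"y": 0,"z": 0,"wx": 0,"wy": 0,"wz": 0,"grip": 0}])

```text
clock: 17.75
eef_pos: [461.4, 87.6, 223.9]
eef_rot: [3.142, 0.0, 1.586]
wrist_force: [0.4, 0.7, -0.7]
finger_gap: 0.6
```

Run:
```python
from h import *
p,d=manip.camera("top");q=cv2.imread("pics/t7.png");a=p[60:210,240:420,::-1]
cv2.imwrite("pics/t8.png",cv2.resize(np.hstack([q[60:210,240:420],a]),None,fx=2,fy=2)); print(manip.read_state()["clock"])
```

```text
17.8
```

View pics/t8.png

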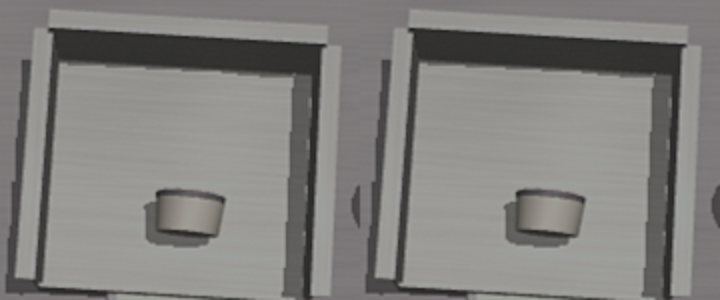

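The two crops, taken 2 s apart, are the same: the tub lies still on its side, well inside the pan.

```bash
python3 -c "
from cell import manip
print(manip.sign_off())"
```

```text
the job is handed in; nothing more can be done
None
```

The tub was kicked into the reject pan without the robot touching it, and the job was handed in at about 17.8 s.

- **Cocking:** I gripped the knob and pulled the arm back to about 0.94 rad. At about 0.845 rad the spring load on the gripper fell from about 10 N to about 1 N, so the catch held. I then let go, and the arm stayed cocked with the gripper away.
- **Trigger:** I pressed the pad with shut fingers to its stop, at z about 60 mm. The force rose to about 17 N at the stop. The arm snapped forward, and I lifted clear.
- **Last checks:** Top-camera pictures 2 s apart show the tub lying still on its side, well inside the pan. Before that, the arm was back at rest and the pad had sprung up. The wrist force is about zero, and nothing else in view has moved.
- **Measurements:** The measured heights were within about 2 mm of the text (knob top, pad and tub lid). One two-view point, the arm tip, disagreed by 8.6 mm between the views, so I did not use it.

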